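# Top up the sprung packer dispenser

## Task

Load the two long grey horseshoe packers from the bench into the spring-loaded dispenser, on top of the one already in it: one at a time, lay each flat between the corner posts and press it down until both end catches snap over it and hold it when you let go. Leave the short packer and the bearing lying where they are.

Things in the scene. Friction and masses are not known exactly. Their poses are not given: they have to be found in the camera images.
- dispenser: Fixed to the bench, base 172 x 96 x 12 mm; origin under the base's centre, x along the length of the packers it holds, z up. Four grey corner posts (165 mm high, flared lips to 180) leave an opening 126 x 66 mm and cover only the last 15 mm of a packer's length; the long sides (y) are open between them. A packer merely laid in rests with its underside 115 to 137 mm above the bench.
- catch_far (a joint): Steel catch at the dispenser's +x end, 24 mm wide, hanging from a pivot 148 mm up and leaning inward. rad: 0 = in, 0.65 = swung out. A packer pushed down swings it out (about 1 N); it springs back over the packer's end once the packer's top is about 4 mm below the catch line, and then stops the packer rising.
- catch_near (a joint): The same catch at the dispenser's -x end.
- catch_line (a point): Point on the dispenser's vertical axis, 115 mm above the bench, level with the catches' lower ends: the top of the pile is held at this height. Axes as the dispenser's.
- platform (a joint): How far the sprung platform inside the dispenser has sunk (m): 0 = start, with one packer held by the catches (platform top about 95 mm above the bench), about 0.020 with two packers, 0.040 with three; 0.067 = bottom of travel. The spring pushes up with 6.6 N + 200 N/m x value, so pressing takes up to about 15 N.
- stock_mid (a point): The packer already in the dispenser, held under the catches; horseshoe packer: grey plastic slab 120 long x 60 wide x 20 mm thick, about 0.15 kg, with an open slot 20 wide x 45 long cut into its +x end (the centre is solid). The point is its centre, 10 mm above its underside; x along its length, z up
- long_a_mid (a point): Loose long horseshoe packer: grey plastic slab 120 long x 60 wide x 20 mm thick, about 0.15 kg, with an open slot 20 wide x 45 long cut into its +x end (the centre is solid). The point is its centre, 10 mm above its underside; x along its length, z up
- long_b_mid (a point): Loose long horseshoe packer: grey plastic slab 120 long x 60 wide x 20 mm thick, about 0.15 kg, with an open slot 20 wide x 45 long cut into its +x end (the centre is solid). The point is its centre, 10 mm above its underside; x along its length, z up
- short_mid (a point): Short packer, not wanted: the same shape but 84 long x 60 wide x 20 mm thick, too short for the catches; point at its centre, 10 mm above its underside
- bearing: Steel bearing ring lying flat, 90 mm across, bore 44 mm, 22 mm high, not wanted; origin at the centre of its underside
Things that resemble listed ones, but are neither listed nor needed, are in the scene too. What is shaped like the part that bears long_a_mid but turquoise or yellow is not meant.

How it is judged:
By the outcome, as a careful person would: the job done as asked, in the order asked, and still so for the second after the job is handed in, with the robot touching nothing.
It also fails if it takes over 69 s, if anything falls off the work surface, if the arm or the gripper's body presses on something with over 40 N, if the wrist force passes 120 N, or if a joint passes its speed limit or range.

## Robot

A 7-joint arm with a two-finger parallel gripper is mounted at the origin on the work surface. World frame = base frame: x ahead of the robot, y to its left, z up, the work surface at z = 0. Lengths are in m, angles in rad, forces in N, time in s.
With the tool pointing down it reaches from about 0.35 to 0.9 m from the base axis. Payload 8.1 kg.
Tool frame: the origin (TCP) lies at the very end of the fingers, on their centre line; the grasp point (between the pads) lies 19 mm behind it (arm.tcp_to_grasp is the z of the grasp point in the tool frame, in m); z points along the fingers, y is the line along which they close (so a half turn about z gives the same grasp; the last joint's range is limited). The gripper opens to 92 mm and grips with 3 to 60 N. Pads are 19 mm wide; open, the fingers measure 130 mm over their backs; the gripper's body (75 mm by 190 mm) begins 47 mm behind the grasp point.
Start: joints at [1.243, 0.434, 0.025, 1.573, -0.012, 1.134, -0.075], TCP at [0.139, -0.609, 0.227] pointing down, gripper open.
Joint ranges: [-2.62, 2.62], [-0.44, 2.09], [-1.27, 1.32], [0.08, 2.57], [-1.32, 4.46], [0.12, 2], [-2.74, 2.74]. Speed limits (rad/s): [2.22, 2.22, 3.01, 3.01, 3.14, 3.14, 3.14].

## Interface

Orientations are given as a rotation vector (axis times angle).
In Python, from cell import readout, vision, sign_off, arm gives the robot as it stands. The module is installed in compiled form; this text tells all that it offers.
- The arm moves only by the shell command python3 -m creep 'ROWS' [FORCE]. ROWS is JSON, a list of rows, each a list of 5 numbers: the shift along the tool's x, y, z in units of 4 cm (1.0 is 4 cm), then the turn about the tool's z in units of 4 degrees (1.0 is 4 degrees), then the opening, from 0 (shut) to 1 (fully open). A call has 1 to 12 rows; each row shifts and turns the commanded pose from where the row before left it, along the tool's axes as they then stand; what a row does not reach is not made up. A row lasts 1/8 s, in which the tool goes at most 62.5 mm and 10.7 degrees, less where a joint would pass 70% of its speed; a pose out of reach is approached as far as the arm can. A call with a number of a shift or a turn outside -1 to 1 is refused whole. A call with a gripper value outside its range is refused whole. The fingers move at their own pace and stop on an object; FORCE is the grip in N (left out, the last holds). Time passes only in rows, so rows that do not move let the fingers close. It gives the time, the measured TCP pose, the force, the opening and the grip force at its end, in the units of the state.
- readout.observe(): the state, without advancing time (a new reading comes with each control period).
- vision.get_image(name): name is "scene" or "top" or "wrist"; returns a dict with "pixels" (400x640x3 uint8, blue, green, red), "z_map" (400x640 float32, m along the optical axis (not along the pixel's ray), 0 where there is no reading), "camera_matrix" (3x3 intrinsics, pixels), "k1" (the pictures are not rectified: a ray, as slopes to the right and down, at radius r is drawn at 1 + k1 r^2 times it, then the intrinsics apply), "position" and "rotation" of the camera in the world. Camera axes: x right, y up, looking along -z (the intrinsics and any distortion apply to the point x, -y, -z); pixel columns grow to the right and rows downward; lengths in m; the calibration is good to about 2 mm. A picture is of the moment at which its call begins.
- sign_off(): hands the job in; it is judged then, once.
The state is a dict: "clock": time; "joints": joint angles; "dq": joint speeds; "joint_efforts": joint torques, N m; "position": TCP position; "ee_rot": TCP orientation; "force": force on the tool from outside, world axes, zero at the start; "ft_torque": the same for the moment, N m; "width": opening from 0.0 (shut) to 1.0 (fully open); "gripper_force": force on a finger pad.
Only numpy, scipy, OpenCV 4.12 (cv2) and the standard library are available. Lean on these libraries where they do the work, as an engineer would, in place of code of your own. Each camera call takes 0.05 s, during which the arm holds its last target. There are 200 camera calls.

## Working session

There is one attempt and no reset: what is moved stays moved. The work goes in short steps, Python scripts to look and compute and a shell command to move; the robot and the scene stay as the last step left them, time stands still between calls to the robot, and variables do not carry over. Pictures are saved under pics/ and viewed, at most 10 in all, crops included, and the job is handed in when it is done.

```bash
mkdir -p pics
cat > h.py <<'E'
import numpy as np, cv2
from cell import readout, vision, sign_off, arm
from scipy.spatial.transform import Rotation as R
def grab(n,name=None):
    im=vision.get_image(n)
    if name: cv2.imwrite('pics/'+name+'.png',im['pixels'])
    return im
def cloud(im):
    K=np.array(im['camera_matrix']);k1=im['k1'];h,w=im['z_map'].shape
    u,v=np.meshgrid(np.arange(w),np.arange(h))
    xd=(u-K[0,2])/K[0,0];yd=(v-K[1,2])/K[1,1]
    x,y=xd.copy(),yd.copy()
    for _ in range(15):
        s=1+k1*(x*x+y*y);x=xd/s;y=yd/s
    z=im['z_map'];P=np.stack([x*z,-y*z,-z],-1)
    Rm=np.array(im['rotation'])
    if Rm.shape!=(3,3): Rm=R.from_rotvec(Rm).as_matrix() if Rm.size==3 else R.from_quat(Rm).as_matrix()
    return P@Rm.T+np.array(im['position'])
E
python3 - <<'E'
from h import *
s=readout.observe();print(s,arm.tcp_to_grasp)
a=grab('top','top1');b=grab('scene','scene1')
for i in(a,b):print(i['position'],i['rotation'],i['k1'],i['camera_matrix'])
np.savez('t.npz',P=cloud(a),C=a['pixels'])
E
```

```text
{'clock': 0.0, 'joints': array([ 1.24343209,  0.43524361,  0.02498872,  1.57408569, -0.01160537,
        1.13397852, -0.07508842]), 'dq': array([-0.00120329, -0.00053641, -0.00018838,  0.00154349,  0.00174018,
       -0.00092752, -0.00158746]), 'joint_efforts': array([-2.04864955e-03, -6.67869115e+01,  9.83426683e-01, -3.14467621e+01,
       -6.08344423e-02,  4.28422261e-02,  9.61159481e-05]), 'position': array([ 0.13912413, -0.60880607,  0.22593674]), 'ee_rot': array([-3.12026036e+00, -3.52027249e-01,  5.01249792e-04]), 'force': array([-0.36616614, -0.23687078, -0.1643768 ]), 'ft_torque': array([-0.01150268, -0.00837227,  0.02918913]), 'gripper_force': 0.0, 'width': 1.001289783634014} -0.0188
[0.35006027 0.03816765 1.10459402] [ 0.09772122 -0.10278653 -1.56504494] -0.02384220406370218 [[416.51019887   0.         313.77591292]
 [  0.         416.51019887 197.89372156]
 [  0.           0.           1.        ]]
[ 1.29000506 -0.27151081  0.70042165] [0.85156735 0.5846719  1.13019367] -0.01332069449737129 [[372.26274599   0.         314.84003027]
 [  0.         372.26274599 196.01752682]
 [  0.           0.           1.        ]]
```

View pics/top1.png

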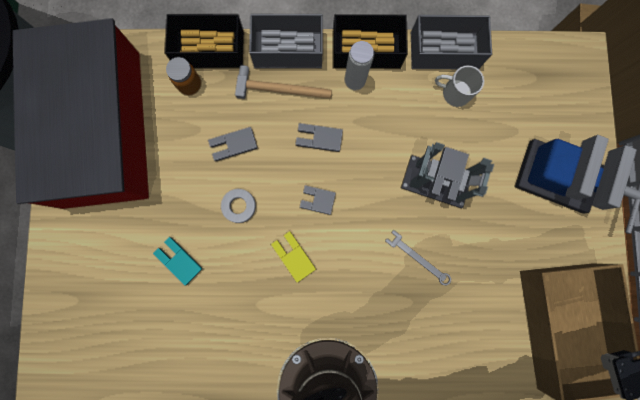

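View pics/scene1.png

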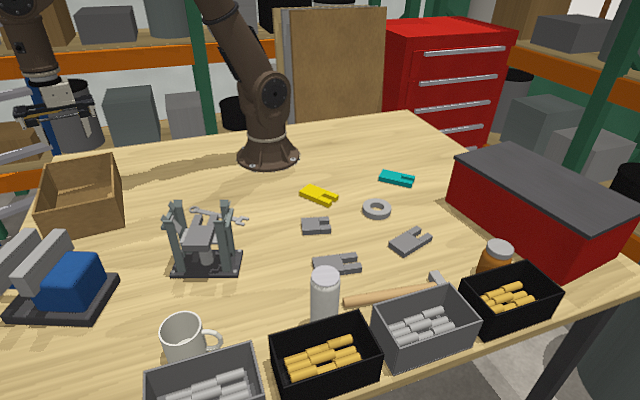

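Top view: the long packers are at about (233,144) and (320,137), both with slots facing left. The short packer is at (318,199), the bearing at (238,205), and the dispenser at (448,173) with its stock at about (455,172).

```bash
cat > m.py <<'E'
from h import *
def rect(P,m):
    q=P[m][:,:2].astype(np.float32)*1000
    (c,s,a)=cv2.minAreaRect(q)
    return np.round(c,1),np.round(s,1),round(a,1),len(q)
E
python3 - <<'E'
from m import *
d=np.load('t.npz');P=d['P']
def box(u0,u1,v0,v1,z0,z1):
    m=np.zeros(P.shape[:2],bool);m[v0:v1,u0:u1]=1
    return m&(P[...,2]>z0)&(P[...,2]<z1)
for n,b in dict(A=(200,265,118,168),B=(288,352,115,160),S=(295,345,180,220)).items():
    m=box(*b,.012,.03);print(n,rect(P,m),np.median(P[m][:,2]), P[m][:,:2].mean(0))
b=(395,500,130,215)
for z in [(.005,.018),(.09,.125),(.14,.2),(.155,.2)]:
    m=box(*b,*z);print(z,rect(P,m),np.median(P[m][:,2]))
cv2.imwrite('pics/d.png',cv2.resize(d['C'][125:220,390:505],None,fx=6,fy=6,interpolation=cv2.INTER_CUBIC))
im=grab('scene');np.savez('s.npz',P=cloud(im),C=im['pixels'])
cv2.imwrite('pics/ds.png',cv2.resize(im['pixels'][190:285,150:255],None,fx=6,fy=6,interpolation=cv2.INTER_CUBIC))
E
```

```text
A (array([637.2, 255.2]), array([ 61.3, 120.9]), 17.5, 896) 0.0206762700760027 [0.63747561 0.24945235]
B (array([656.5,  22.7]), array([120.4,  61.7]), 82.2, 903) 0.02092813428738527 [0.65453314 0.01840446]
S (array([486.5,  26.4]), array([83.7, 60.7]), 77.0, 645) 0.020665438369608102 [0.48521852 0.02317995]
(0.005, 0.018) (array([ 564.7, -324.8]), array([230.6, 286.7]), 0.1, 1041) 0.01250657701441149
(0.09, 0.125) (array([ 537.6, -290.9]), array([134.9, 119.6]), 73.2, 1433) 0.12176338536645914
(0.14, 0.2) (array([ 537.1, -292.9]), array([158.8,  86.2]), 71.4, 780) 0.16128881701256875
(0.155, 0.2) (array([ 537.1, -292.9]), array([158.8,  86.2]), 71.4, 603) 0.1683906497809332
```

View pics/d.png

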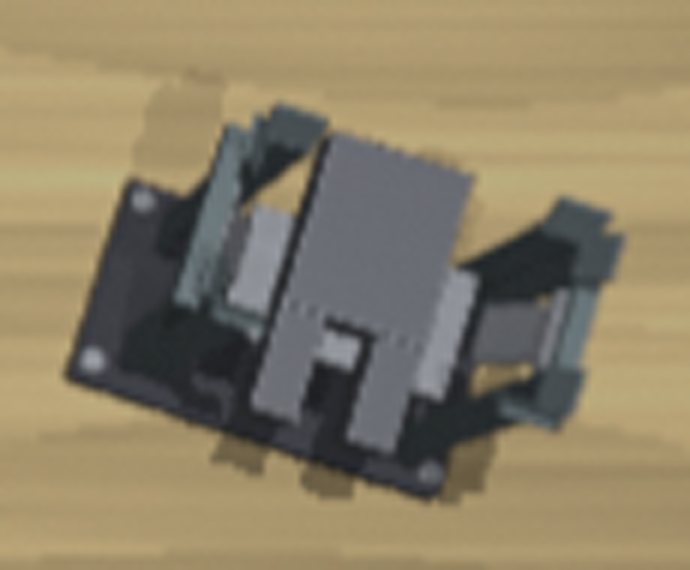

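View pics/ds.png

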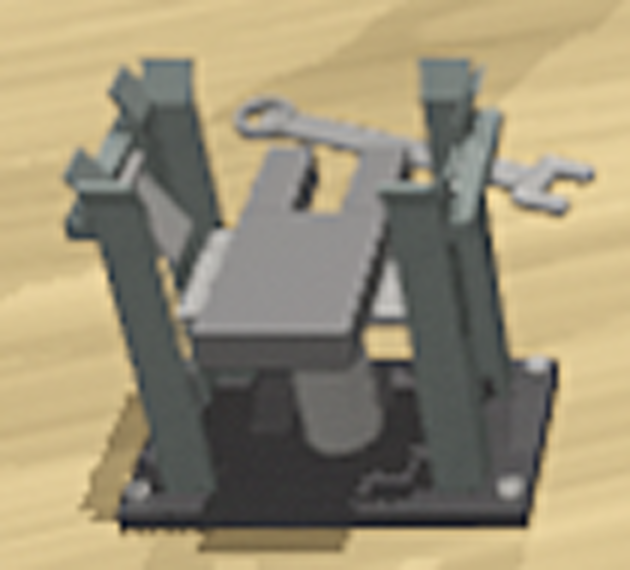

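Run:
```python
from m import *
d=np.load('t.npz');P=d['P'];C=d['C']
c=np.array([.537,-.292]);a=np.deg2rad(71.4);
ux=np.array([np.cos(a),np.sin(a)]);uy=np.array([-ux[1],ux[0]])
for (X,Y) in [(x,y) for x in (390+250/6,390+460/6,390+340/6,390+380/6,390+280/6,390+375/6,390+340/6) for y in (125+240/6,125+330/6,125+200/6,125+410/6,125+350/6)]:
    p=P[int(Y),int(X)];r=p[:2]-c
    print(int((X-390)*6),int((Y-125)*6),'local',np.round([r@ux*1000,r@uy*1000,p[2]*1000],0),C[int(Y),int(X)])
s=np.load('s.npz');Ps=s['P']
for nm,Q,b in(('top',P,(395,500,130,215)),('scene',Ps,(150,255,190,285))):
    q=Q[b[2]:b[3],b[0]:b[1]].reshape(-1,3);q=q[(q[:,2]>.03)&(q[:,2]<.2)]
    print(nm,np.histogram(q[:,2],bins=np.arange(.03,.2,.005)))
    for z0,z1 in((.112,.128),(.09,.105)):
        w=q[(q[:,2]>z0)&(q[:,2]<z1)];r=(w[:,:2]-c);print(z0,cv2.minAreaRect((r@np.array([ux,uy]).T*1000).astype(np.float32)),np.median(w[:,2]))
```

```text
250 240 local [ 45. -11. 102.] [138 131 129]
250 330 local [ 34.  25. 102.] [103  98  95]
250 200 local [ 29. -59.  -0.] [63 76 81]
250 409 local [ 27.  58. 110.] [45 42 42]
250 350 local [13. 10. 14.] [45 42 41]
460 240 local [-66. -71.   1.] [ 97 129 145]
460 330 local [-47.  -3. 103.] [142 136 133]
460 200 local [-26. -48. 124.] [116 109 106]
460 409 local [-48.  35. 130.] [46 44 39]
460 350 local [-76. -20.  15.] [78 74 72]
340 240 local [ 15. -16. 123.] [116 109 107]
340 330 local [  0.  15. 107.] [80 77 75]
340 200 local [ 20. -32. 125.] [115 107 105]
340 409 local [-33.  23.  13.] [46 42 41]
340 350 local [ -3.  21. 102.] [157 150 147]
379 240 local [ -1. -22. 123.] [116 109 107]
379 330 local [-12.  13. 121.] [107 102  99]
379 200 local [  4. -38. 124.] [115 108 106]
379 409 local [-21.  43. 122.] [117 110 108]
379 350 local [-13.  21. 123.] [117 111 108]
280 240 local [ 33. -14. 103.] [153 147 144]
280 330 local [ 27.  26. 120.] [119 111 109]
280 200 local [ 17. -63.   1.] [108 148 167]
280 409 local [ 20.  58. 129.] [117 112 108]
280 350 local [ 25.  34. 123.] [120 112 110]
[... 1175 characters left out ...]
([ 49,  58,  61,  59,  68,  43,  48,  40,  49,  38,  53,  47,  52,
        54, 135, 122, 104, 128, 693, 114,  67,  63,  68,  73, 111, 209,
        81,  89,  86, 116,  24,   0,   0]), array([0.03 , 0.035, 0.04 , 0.045, 0.05 , 0.055, 0.06 , 0.065, 0.07 ,
       0.075, 0.08 , 0.085, 0.09 , 0.095, 0.1  , 0.105, 0.11 , 0.115,
       0.12 , 0.125, 0.13 , 0.135, 0.14 , 0.145, 0.15 , 0.155, 0.16 ,
       0.165, 0.17 , 0.175, 0.18 , 0.185, 0.19 , 0.195]))
0.112 ((2.311614990234375, -1.08013916015625), (121.9447250366211, 133.6234588623047), 87.63998413085938) 0.12314805417349683
0.09 ((1.11126708984375, 2.923168182373047), (119.1443862915039, 132.7546844482422), 89.85452270507812) 0.10102933882634524
```

The picture shows the stock packer lying crosswise on the platform, with its top at about 123 mm, so the catches aren't holding it. That differs from the description. I'll take it out, turn it and latch it in first, then load the two long ones.

```bash
cat > plan.py <<'E'
import sys
from h import *
def plan(x,y,z,phi):
    s=readout.observe();Rm=R.from_rotvec(s['ee_rot']).as_matrix();p=s['position']
    cur=np.degrees(np.arctan2(Rm[1,1],Rm[0,1]));d=phi-cur
    d=(d+90)%180-90
    print('pos',np.round(p,4),'closing',round(cur,1),'tilt',round(np.degrees(np.arccos(-Rm[2,2])),2),'j7',round(s['joints'][6],2),'F',np.round(s['force'],1),'w',round(s['width']*92,1),'gf',round(s['gripper_force'],1),'t',s['clock'])
    a=np.radians(cur+d);ty=np.array([np.cos(a),np.sin(a)]);tx=np.array([-ty[1],ty[0]])
    tx=-np.array([ty[1]*-1,ty[0]]) if False else np.array([-ty[1],ty[0]])
    # tool x = y cross z, z=(0,0,-1): (ty_y*-1, ty_x)
    e=np.array([x,y])-p[:2]
    print('turn units %.2f (other way %.2f)'%(-d/4,(-d+180*np.sign(d))/4),'| after turn: x %.2f y %.2f | z %.2f'%(e@tx/.04,e@ty/.04,(p[2]-z)/.04), '(other way: x,y negated)')
if __name__=='__main__': plan(*map(float,sys.argv[1:5]))
E
python3 - <<'E'
from m import *
from plan import plan
for f,b in(('t',(395,500,130,215)),('s',(150,255,190,285))):
    d=np.load(f+'.npz');P=d['P'];C=d['C'].astype(int);Q=P
    m=np.zeros(P.shape[:2],bool);m[b[2]:b[3],b[0]:b[1]]=1
    c=np.array([.537,-.292]);a=np.deg2rad(71.4);r=P[...,:2]-c
    lx=r@[np.cos(a),np.sin(a)];ly=r@[-np.sin(a),np.cos(a)]
    k=m&(P[...,2]>.116)&(P[...,2]<.128)&(abs(lx)<.037)
    print('slab',rect(P,k),np.median(P[k][:,2]))
    print('posts',rect(P,m&(P[...,2]>.16)&(P[...,2]<.2)),np.percentile(P[m&(P[...,2]<.25)][:,2],99.5))
    k=m&(P[...,2]>.1)&(P[...,2]<.15)&(abs(ly)<.012)&(abs(lx)>.035)
    for l in range(35,80,5):
        kk=k&(abs(lx)>l/1000)&(abs(lx)<=(l+5)/1000); 
        print(l,[np.round(P[kk&(sg*lx>0)][:,2]*1000)[:12].tolist() for sg in(1,-1)])
for z0 in (.015,):
    P=np.load('s.npz')['P']
    for n,c in dict(A=(.637,.255),B=(.6565,.0227)).items():
        k=(np.hypot(P[...,0]-c[0],P[...,1]-c[1])<.085)&(P[...,2]>.015)&(P[...,2]<.026);print(n,rect(P,k),np.median(P[k][:,2]))
plan(.588,-.309,.25,71.4)
E
```

```text
slab (array([ 538.1, -291.8]), array([ 61.4, 120.6]), 70.7, 1102) 0.12362574381499336
posts (array([ 537.4, -291.9]), array([155.6,  86.2]), 71.4, 441) 0.18097676531867055
35 [[101.0, 106.0, 107.0, 103.0, 102.0, 105.0, 102.0, 104.0, 104.0, 105.0, 101.0, 106.0], [107.0, 104.0, 105.0, 106.0, 106.0, 104.0, 109.0, 103.0, 103.0, 108.0, 104.0, 102.0]]
40 [[102.0, 104.0, 107.0, 107.0, 104.0, 105.0, 101.0, 103.0, 104.0, 105.0, 103.0, 104.0], [102.0, 104.0, 106.0, 102.0, 105.0, 104.0, 105.0, 104.0, 104.0, 101.0, 104.0, 104.0]]
45 [[120.0, 117.0, 107.0, 104.0, 105.0, 117.0, 102.0, 104.0, 101.0], [105.0, 104.0, 105.0, 104.0, 124.0, 103.0, 101.0, 108.0, 120.0, 106.0, 110.0, 121.0]]
50 [[123.0, 127.0, 123.0, 125.0, 126.0, 129.0, 118.0, 130.0, 121.0, 126.0, 120.0], [121.0, 122.0, 126.0, 123.0, 120.0, 126.0, 115.0, 120.0, 126.0, 129.0, 121.0, 128.0]]
55 [[136.0, 137.0, 133.0, 141.0, 132.0, 134.0, 129.0, 140.0, 130.0, 131.0, 130.0, 134.0], [128.0, 129.0, 133.0, 136.0, 127.0, 131.0, 133.0, 140.0, 129.0, 134.0, 126.0, 131.0]]
60 [[150.0, 142.0, 142.0, 141.0, 139.0, 144.0, 140.0], [140.0, 143.0, 144.0,
[... 582 characters left out ...]
 120.0, 118.0, 120.0, 117.0, 120.0]]
50 [[], [134.0, 131.0, 132.0, 128.0, 128.0, 134.0, 130.0, 128.0, 128.0, 129.0, 128.0, 124.0]]
55 [[], [142.0, 139.0, 138.0, 142.0, 138.0, 137.0, 138.0, 135.0, 136.0, 134.0, 136.0, 134.0]]
60 [[], [147.0, 149.0, 147.0, 143.0, 148.0, 144.0, 142.0, 143.0]]
65 [[149.0], []]
70 [[], []]
75 [[148.0], []]
A (array([635.2, 255.7]), array([ 62.6, 124.4]), 18.1, 615) 0.02122068994613735
B (array([653.7,  23.5]), array([120.3,  63.2]), 81.7, 604) 0.021198675949794132
pos [ 0.1392 -0.6089  0.2262] closing -77.1 tilt 0.06 j7 -0.08 F [ 0.9 -0.8  0. ] w 91.9 gf 0.0 t 0.15
turn units 7.87 (other way -37.13) | after turn: x 8.24 y -10.69 | z -0.60 (other way: x,y negated)
```

```bash
python3 -m creep '[[0,0,-0.5,0.98,1],[0,0,-0.5,0.98,1],[0,0,-0.5,0.98,1],[0,0,-0.5,0.98,1],[0,0,-0.3,0.98,1],[0,0,-0.3,0.98,1],[0,0,-0.2,1,1],[0,0,0,1,1]]' 60 | tail -5
python3 -m creep '[[0.74,-0.97,0,0,1],[0.74,-0.97,0,0,1],[0.74,-0.97,0,0,1],[0.74,-0.97,0,0,1],[0.74,-0.97,0,0,1],[0.74,-0.97,0,0,1],[0.74,-0.97,0,0,1],[0.74,-0.97,0,0,1],[0.74,-0.97,0,0,1],[0.74,-0.97,0,0,1],[0.74,-0.97,0,0,1],[0,0,0,0,1]]'
python3 plan.py .589 -.3086 .117 71.2
```

```text
position: [0.1393, -0.6094, 0.3392]
ee_rot: [3.099, -0.512, 0.0]
force: [-0.3, 0.1, 0.2]
width: 1.002
gripper_force: 0.0
clock: 2.65
position: [0.5874, -0.3044, 0.3374]
ee_rot: [-3.099, 0.498, 0.001]
force: [-0.2, -1.0, -0.3]
width: 0.997
gripper_force: 0.0
pos [ 0.5874 -0.3044  0.3374] closing -108.2 tilt 0.18 j7 -1.51 F [-0.2 -1.  -0.3] w 91.8 gf 0.0 t 2.65
turn units 0.14 (other way -44.86) | after turn: x 0.07 y 0.09 | z 5.51 (other way: x,y negated)
```

```bash
python3 -m creep '[[0.07,0.09,0.8,0.14,1],[0,0,1,0,1],[0,0,1,0,1],[0,0,1,0,1],[0,0,0.8,0,1],[0,0,0.5,0,1],[0,0,0.3,0,1],[0,0,0,0,1]]' | tail -4
python3 plan.py .589 -.3086 .117 71.2
python3 - <<'E'
from h import *
a=grab('wrist');b=grab('scene')
cv2.imwrite('pics/w2.png',np.hstack([cv2.resize(a['pixels'],(400,250)),cv2.resize(b['pixels'][130:290,100:356],(400,250))]))
E
```

```text
ee_rot: [3.097, -0.524, 0.002]
force: [6.9, -2.8, -4.8]
width: 1.0
gripper_force: 3.5
pos [ 0.5862 -0.3143  0.1221] closing -109.2 tilt 0.1 j7 -1.52 F [ 6.9 -2.8 -4.8] w 92.0 gf 3.5 t 3.65
turn units -0.10 (other way 44.90) | after turn: x 0.02 y -0.16 | z 0.13 (other way: x,y negated)
```

View pics/w2.png

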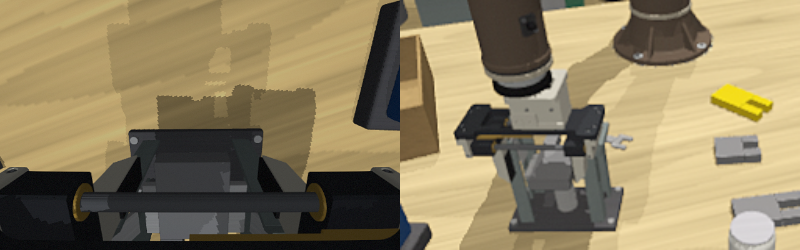

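Left, wrist view: the fingers straddle the far end of the stock. Right, scene view: the gripper is over the dispenser with the packers untouched. The 7 N sideways force suggests a finger is rubbing a post lip, so I'll shift outward and centre.

```bash
python3 -m creep '[[0.1,0,0,0,0.85],[0.04,-0.1,0,0,0.85],[0,-0.06,0,-0.1,0.85],[0,0,0,0,0.85]]' | tail -4
python3 plan.py .592 -.3096 .117 71.2
```

```text
ee_rot: [-3.099, 0.512, 0.0]
force: [0.4, -0.6, -0.6]
width: 0.848
gripper_force: 0.0
pos [ 0.5931 -0.3086  0.1227] closing -108.8 tilt 0.02 j7 -1.53 F [ 0.4 -0.6 -0.6] w 78.0 gf 0.0 t 4.25
turn units 0.01 (other way -44.99) | after turn: x -0.02 y 0.03 | z 0.14 (other way: x,y negated)
```

Now free. I'll lower to about 0.117 and grip.

```bash
python3 -m creep '[[0,0,0.08,0,0.85],[0,0,0.06,0,0.85],[0,0,0.0,0,0.85]]' 60| tail -4
python3 plan.py .592 -.3096 .117 71.2
python3 -m creep '[[0,0,0,0,0.3],[0,0,0,0,0.3],[0,0,0,0,0.3],[0,0,0,0,0.3],[0,0,0,0,0.3]]' 60| tail -4
python3 plan.py .592 -.3096 .117 71.2
```

```text
ee_rot: [-3.099, 0.513, 0.001]
force: [-0.3, -0.8, -0.8]
width: 0.853
gripper_force: 0.0
pos [ 0.5929 -0.3091  0.1168] closing -108.8 tilt 0.03 j7 -1.53 F [-0.3 -0.8 -0.8] w 78.5 gf 0.0 t 4.625
turn units -0.00 (other way 45.00) | after turn: x -0.02 y 0.02 | z -0.01 (other way: x,y negated)
ee_rot: [3.099, -0.513, 0.0]
force: [-0.3, -1.0, 1.1]
width: 0.63
gripper_force: 60.0
pos [ 0.5932 -0.3093  0.1173] closing -108.8 tilt 0.02 j7 -1.53 F [-0.3 -1.   1.1] w 57.9 gf 60.0 t 5.25
turn units -0.00 (other way 45.00) | after turn: x -0.03 y 0.02 | z 0.01 (other way: x,y negated)
```

```bash
python3 -m creep '[[0,0,-0.2,0,0.3],[0,0,-0.4,0,0.3],[0,0,-0.5,0,0.3],[0,0,-0.6,0,0.3],[0,0,-0.6,0,0.3],[0,0,-0.6,0,0.3],[0,0,0,0,0.3]]' | tail -4
python3 plan.py .624 -.139 .1 71.2
python3 - <<'E'
from h import *
a=grab('top');b=grab('scene')
cv2.imwrite('pics/w3.png',np.hstack([cv2.resize(a['pixels'][100:260,350:606],(400,250)),cv2.resize(b['pixels'][130:290,100:356],(400,250))]))
E
```

```text
ee_rot: [3.098, -0.513, 0.008]
force: [0.2, 0.2, -2.1]
width: 0.625
gripper_force: 60.0
pos [ 0.5944 -0.3095  0.2362] closing -108.8 tilt 0.29 j7 -1.52 F [ 0.2  0.2 -2.1] w 57.5 gf 60.0 t 6.125
turn units -0.00 (other way 45.00) | after turn: x -0.67 y -4.27 | z 3.40 (other way: x,y negated)
```

View pics/w3.png

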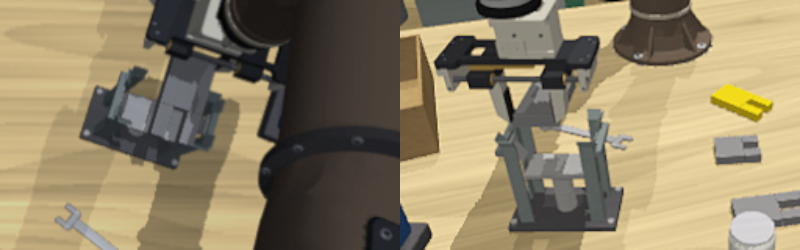

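The stock came up and is held above the empty platform (right half, about (535,105)). I'll carry it to a clear bench spot.

```bash
python3 -m creep '[[0,0,-0.8,0,0.3],[-0.1,-0.6,0,0,0.3],[-0.15,-0.9,0,0,0.3],[-0.15,-0.9,0,0,0.3],[-0.15,-0.9,0,0,0.3],[-0.1,-0.9,0,0,0.3],[0,-0.3,0,0,0.3],[0,0,0.8,0,0.3],[0,0,1,0,0.3],[0,0,1,0,0.3],[0,0,1,0,0.3],[0,0,0.6,0,0.3]]' | tail -4
python3 plan.py .622 -.128 .017 71.2
```

```text
ee_rot: [3.098, -0.515, -0.006]
force: [-0.1, -1.1, -1.1]
width: 0.63
gripper_force: 60.0
pos [ 0.6247 -0.1314  0.086 ] closing -108.9 tilt 0.23 j7 -1.84 F [-0.1 -1.1 -1.1] w 57.9 gf 60.0 t 7.725
turn units -0.02 (other way 44.98) | after turn: x -0.09 y -0.06 | z 1.73 (other way: x,y negated)
```

```bash
python3 -m creep '[[0,0,0.8,0,0.3],[0,0,0.5,0,0.3],[0,0,0.2,0,0.3],[0,0,0.1,0,0.3],[0,0,0.1,0,0.3],[0,0,0,0,0.3]]' | tail -4
python3 plan.py .622 -.128 .017 71.2
```

```text
ee_rot: [3.099, -0.513, 0.001]
force: [-0.2, 0.1, -0.9]
width: 0.63
gripper_force: 60.0
pos [ 0.6268 -0.1304  0.0215] closing -108.8 tilt 0.03 j7 -1.85 F [-0.2  0.1 -0.9] w 58.0 gf 60.0 t 8.475
turn units -0.00 (other way 45.00) | after turn: x -0.13 y -0.02 | z 0.11 (other way: x,y negated)
```

```bash
python3 -m creep '[[0,0,0.05,0,0.3],[0,0,0.05,0,0.3],[0,0,0,0,0.3]]' | tail -4
python3 plan.py .57 -.11 .003 71.2
python3 -m creep '[[0,0,0,0,0.9],[0,0,0,0,0.9],[0,0,0,0,0.9],[0,0,-0.5,0,0.9],[0,0,-1,0,0.9],[0,0,-1,0,0.9],[0,0,0,0,0.9]]' | tail -4
python3 - <<'E'
from m import *
for n in('top','scene'):
    P=cloud(grab(n));k=(np.hypot(P[...,0]-.57,P[...,1]+.11)<.09)&(P[...,2]>.013)&(P[...,2]<.03);print(n,rect(P,k),np.median(P[k][:,2]))
E
```

```text
ee_rot: [3.099, -0.513, -0.0]
force: [0.3, 0.5, -0.6]
width: 0.632
gripper_force: 60.0
pos [ 0.6265 -0.1303  0.0171] closing -108.8 tilt 0.0 j7 -1.85 F [ 0.3  0.5 -0.6] w 58.1 gf 60.0 t 8.85
turn units -0.00 (other way 45.00) | after turn: x -1.50 y -0.02 | z 0.35 (other way: x,y negated)
ee_rot: [-3.099, 0.513, -0.012]
force: [-0.1, -0.2, -0.9]
width: 0.902
gripper_force: 0.0
top (array([ 572.4, -112. ]), array([ 60. , 119.9]), 72.3, 893) 0.021056895425659583
scene (array([ 570.9, -112.3]), array([ 60.1, 121.3]), 73.1, 671) 0.020929526808393106
```

```bash
python3 plan.py .5717 -.112 .004 71.8
python3 -m creep '[[-0.75,0,0,-0.15,0.9],[-0.75,0.02,0.5,0,0.9],[0,0,0.8,0,0.9],[0,0,0.7,0,0.9],[0,0,0,0,0.9]]' | tail -4
python3 plan.py .5717 -.112 .004 71.8
```

```text
pos [ 0.6269 -0.1304  0.1184] closing -108.8 tilt 0.1 j7 -1.83 F [0.1 0.1 0.1] w 82.4 gf 0.0 t 9.825
turn units -0.15 (other way 44.85) | after turn: x -1.45 y -0.01 | z 2.86 (other way: x,y negated)
ee_rot: [3.102, -0.497, -0.009]
force: [-0.9, -0.1, 0.4]
width: 0.895
gripper_force: 0.0
pos [ 0.5669 -0.1117  0.0347] closing -108.2 tilt 0.34 j7 -1.86 F [-0.9 -0.1  0.4] w 82.4 gf 0.0 t 10.45
turn units 0.00 (other way -45.00) | after turn: x 0.12 y -0.03 | z 0.77 (other way: x,y negated)
```

```bash
python3 -m creep '[[0.1,0,0.4,0,0.9],[0,0,0.25,0,0.9],[0,0,0.1,0,0.9],[0,0,0,0,0.9],[0,0,0,0,0.3],[0,0,0,0,0.3],[0,0,0,0,0.3],[0,0,0,0,0.3],[0,0,0,0,0.3]]' 60| tail -4
python3 plan.py .5717 -.112 .004 71.8
python3 -m creep '[[0,0,-1,0,0.3],[0,0,-1,-0.5,0.3],[0,0,-1,-1,0.3],[0,0,-1,-1,0.3],[0,0,-1,-1,0.3],[0,0,-0.5,-1,0.3],[0,0,0,-1,0.3],[0,0,0,-1,0.3],[0,0,0,-1,0.3],[0,0,0,-1,0.3],[0,0,0,-1,0.3],[0,0,0,-1,0.3]]' | tail -4
python3 -m creep '[[0,0,0,-1,0.3],[0,0,0,-1,0.3],[0,0,0,-1,0.3],[0,0,0,-1,0.3],[0,0,0,-1,0.3],[0,0,0,-1,0.3],[0,0,0,-1,0.3],[0,0,0,-1,0.3],[0,0,0,-1,0.3],[0,0,0,-1,0.3],[0,0,0,-1,0.3],[0,0,0,-1,0.3]]' | tail -4
python3 plan.py .5367 -.291 .2 -18.6
```

```text
ee_rot: [3.102, -0.497, 0.001]
force: [-2.0, 0.1, 4.1]
width: 0.644
gripper_force: 60.0
pos [ 0.5734 -0.1133  0.0074] closing -108.2 tilt 0.02 j7 -1.87 F [-2.   0.1  4.1] w 59.3 gf 60.0 t 11.575
turn units -0.00 (other way 45.00) | after turn: x -0.05 y -0.02 | z 0.09 (other way: x,y negated)
ee_rot: [-3.073, -0.651, 0.002]
force: [-0.2, 0.2, -1.4]
width: 0.647
gripper_force: 60.0
ee_rot: [-2.542, -1.845, 0.001]
force: [-0.5, 1.4, -1.4]
width: 0.651
gripper_force: 60.0
pos [ 0.5728 -0.1133  0.2266] closing -18.1 tilt 0.06 j7 -0.39 F [-0.5  1.4 -1.4] w 59.9 gf 60.0 t 14.575
turn units 0.13 (other way -44.87) | after turn: x -4.50 y 0.56 | z 0.67 (other way: x,y negated)
```

```bash
python3 -m creep '[[-0.6,0.1,0,0.13,0.3],[-0.9,0.1,0,0,0.3],[-0.9,0.1,0,0,0.3],[-0.9,0.1,0,0,0.3],[-0.8,0.1,0,0,0.3],[-0.3,0,0,0,0.3],[0,0,0,0,0.3],[0,0,0,0,0.3]]' | tail -4
python3 plan.py .538 -.2893 .195 -18.6
python3 - <<'E'
from h import *
a=grab('top');b=grab('scene')
cv2.imwrite('pics/w4.png',np.hstack([cv2.resize(a['pixels'][100:260,350:606],(400,250)),cv2.resize(b['pixels'][130:290,100:356],(400,250))]))
E
```

```text
ee_rot: [-2.551, -1.832, -0.001]
force: [0.3, 0.3, -1.9]
width: 0.647
gripper_force: 60.0
pos [ 0.5363 -0.2848  0.2272] closing -18.6 tilt 0.05 j7 -0.09 F [ 0.3  0.3 -1.9] w 59.5 gf 60.0 t 15.575
turn units -0.01 (other way 44.99) | after turn: x -0.09 y 0.08 | z 0.80 (other way: x,y negated)
```

View pics/w4.png

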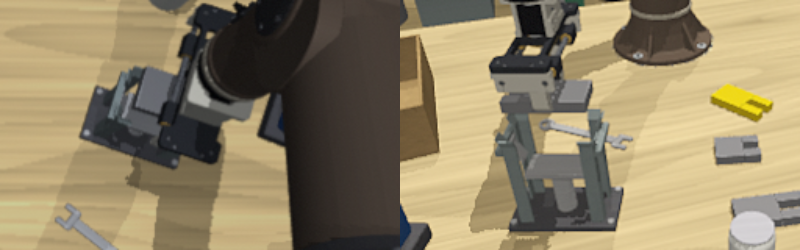

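The right half shows the packer centred and aligned above the posts, so I'll descend in stages.

```bash
python3 -m creep '[[-0.09,0.08,0.2,0,0.3],[0,0,0.4,0,0.3],[0,0,0.4,0,0.3],[0,0,0.4,0,0.3],[0,0,0,0,0.3]]' | tail -4
python3 plan.py .538 -.2893 .13 -18.6
python3 -m creep '[[0,0,0.4,0,0.3],[0,0,0.3,0,0.3],[0,0,0.3,0,0.3],[0,0,0,0,0.3]]' | tail -4
python3 plan.py .538 -.2893 .092 -18.6
```

```text
ee_rot: [-2.551, -1.829, 0.002]
force: [-0.2, 0.8, -2.2]
width: 0.645
gripper_force: 60.0
pos [ 0.5367 -0.2904  0.1692] closing -18.7 tilt 0.19 j7 -0.11 F [-0.2  0.8 -2.2] w 59.3 gf 60.0 t 16.3
turn units -0.03 (other way 44.97) | after turn: x 0.04 y 0.02 | z 0.98 (other way: x,y negated)
ee_rot: [-2.552, -1.83, 0.001]
force: [-0.7, 1.9, -2.3]
width: 0.645
gripper_force: 60.0
pos [ 0.5372 -0.2906  0.1299] closing -18.7 tilt 0.09 j7 -0.13 F [-0.7  1.9 -2.3] w 59.4 gf 60.0 t 16.8
turn units -0.03 (other way 44.97) | after turn: x 0.04 y 0.01 | z 0.95 (other way: x,y negated)
```

```bash
python3 -m creep '[[0.02,0,0.25,0,0.3],[0.01,0,0.25,0,0.3],[0,0,0.25,0,0.3],[0,0,0.2,0,0.3],[0,0,0.1,0,0.3],[0,0,0,0,0.3],[0,0,0,0,0.3]]' | tail -4
python3 plan.py .538 -.2893 .090 -18.6
```

```text
ee_rot: [2.553, 1.83, 0.0]
force: [-0.4, 1.0, 5.7]
width: 0.644
gripper_force: 60.0
pos [ 0.5383 -0.2899  0.0893] closing -18.7 tilt 0.02 j7 -0.15 F [-0.4  1.   5.7] w 59.3 gf 60.0 t 17.675
turn units -0.03 (other way 44.97) | after turn: x 0.01 y -0.01 | z -0.02 (other way: x,y negated)
```

```bash
python3 -m creep '[[0,0,0,0,0.85],[0,0,0,0,0.85],[0,0,0,0,0.85],[0,0,-0.5,0,0.85],[0,0,-1,0,0.85],[0,0,-1,0,0.85],[0,0,-1,0,0.85],[0,0,0,0,0.85]]' | tail -4
python3 plan.py .655 .0225 .15 -8
python3 - <<'E'
from m import *
im=grab('scene');P=cloud(im)
c=np.array([.5367,-.291]);a=np.deg2rad(71.4);r=P[...,:2]-c
lx=r@[np.cos(a),np.sin(a)];ly=r@[-np.sin(a),np.cos(a)]
for l in range(-65,66,10):
    k=(abs(lx-l/1000)<.005)&(abs(ly)<.02)&(P[...,2]>.08)&(P[...,2]<.15);print(l,np.round(np.median(P[k][:,2])*1000,1) if k.any() else None,k.sum(),end=' | ')
cv2.imwrite('pics/w5.png',cv2.resize(im['pixels'][190:285,150:255],None,fx=5,fy=5))
E
```

```text
ee_rot: [2.549, 1.827, 0.005]
force: [-0.5, 0.2, -0.6]
width: 0.85
gripper_force: 0.0
pos [ 0.5399 -0.2902  0.2325] closing -18.7 tilt 0.34 j7 -0.09 F [-0.5  0.2 -0.6] w 78.2 gf 0.0 t 18.675
turn units -2.68 (other way 42.32) | after turn: x 8.14 y 1.76 | z 2.06 (other way: x,y negated)
-65 144.5 14 | -55 126.8 55 | -45 115.8 56 | -35 114.5 43 | -25 114.5 40 | -15 116.2 39 | -5 116.8 41 | 5 116.5 44 | 15 116.3 46 | 25 116.4 42 | 35 116.0 15 | 45 None 0 | 55 103.3 3 | 65 102.1 20 |
```

View pics/w5.png

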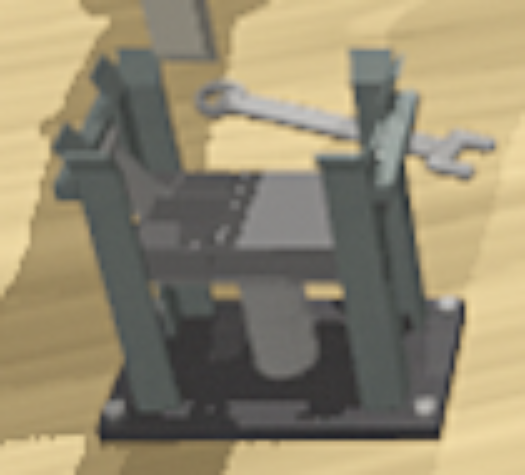

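The picture shows the stock flat along the dispenser, level at 115 mm, with the catches over its ends. Next is packer B.

```bash
python3 -m creep '[[0.5,0.1,0,-0.9,0.9],[0.9,0.2,0,-0.9,0.9],[0.95,0.2,0,-0.88,0.9],[0.95,0.2,0,0,0.9],[0.95,0.2,0,0,0.9],[0.95,0.2,0,0,0.9],[0.95,0.2,0.5,0,0.9],[0.95,0.2,0.5,0,0.9],[0.8,0.2,0.7,0,0.9],[0.2,0,0.8,0,0.9],[0,0,0.7,0,0.9],[0,0,0,0,0.9]]' | tail -4
python3 plan.py .655 .023 .006 -8
```

```text
ee_rot: [-2.364, -2.062, 0.008]
force: [-0.7, -0.3, 0.7]
width: 0.902
gripper_force: 0.0
pos [0.6578 0.0188 0.0975] closing -7.8 tilt 0.39 j7 -0.51 F [-0.7 -0.3  0.7] w 83.0 gf 0.0 t 20.225
turn units 0.05 (other way -44.95) | after turn: x 0.09 y -0.08 | z 2.29 (other way: x,y negated)
```

```bash
python3 -m creep '[[0.1,-0.08,0.6,0.05,0.9],[0,0,0.8,0,0.9],[0,0,0.6,0,0.9],[0,0,0.2,0,0.9],[0,0,0.07,0,0.9],[0,0,0,0,0.9],[0,0,0,0,0.3],[0,0,0,0,0.3],[0,0,0,0,0.3],[0,0,0,0,0.3],[0,0,0,0,0.3]]' 60| tail -4
python3 plan.py .655 .023 .006 -8
python3 -m creep '[[0,0,-0.8,0,0.3],[0,0,-1,0,0.3],[0,0,-1,0.9,0.3],[0,0,-1,0.9,0.3],[0,0,-1,0.88,0.3],[0,0,-0.7,0,0.3],[-0.6,-0.2,0,0,0.3],[-0.95,-0.2,0,0,0.3],[-0.95,-0.2,0,0,0.3],[-0.95,-0.2,0,0,0.3],[-0.95,-0.2,0,0,0.3],[0,0,0,0,0.3]]' | tail -4
python3 plan.py .5375 -.2895 .2272 -18.6
```

```text
ee_rot: [2.375, 2.057, 0.0]
force: [-1.8, -0.0, 6.1]
width: 0.643
gripper_force: 60.0
pos [0.6579 0.0217 0.0106] closing -8.2 tilt 0.01 j7 -0.58 F [-1.8 -0.   6.1] w 59.1 gf 60.0 t 21.6
turn units -0.05 (other way 44.95) | after turn: x 0.02 y -0.08 | z 0.12 (other way: x,y negated)
ee_rot: [2.561, 1.818, -0.004]
force: [0.1, -0.1, -1.3]
width: 0.647
gripper_force: 60.0
pos [ 0.5612 -0.1358  0.2299] closing -19.2 tilt 0.14 j7 -0.36 F [ 0.1 -0.1 -1.3] w 59.5 gf 60.0 t 23.1
turn units -0.16 (other way 44.84) | after turn: x -3.83 y 0.66 | z 0.07 (other way: x,y negated)
```

```bash
python3 -m creep '[[-0.7,0.1,0,-0.15,0.3],[-0.9,0.15,0,0,0.3],[-0.9,0.15,0,0,0.3],[-0.9,0.15,0,0,0.3],[-0.4,0.1,0,0,0.3],[0,0,0,0,0.3],[0,0,0,0,0.3]]' | tail -4
python3 plan.py .537 -.2915 .18 -18.6
```

```text
ee_rot: [-2.544, -1.842, -0.002]
force: [0.8, 0.6, -1.4]
width: 0.644
gripper_force: 60.0
pos [ 0.5403 -0.2819  0.2303] closing -18.2 tilt 0.07 j7 -0.08 F [ 0.8  0.6 -1.4] w 59.3 gf 60.0 t 23.975
turn units 0.10 (other way -44.90) | after turn: x -0.25 y -0.00 | z 1.26 (other way: x,y negated)
```

```bash
python3 -m creep '[[-0.25,0,0.1,0.1,0.3],[0,0,0.25,0,0.3],[0,0,0.4,0,0.3],[0,0,0.4,0,0.3],[0,0,0,0,0.3]]' | tail -4
python3 plan.py .537 -.2915 .125 -18.6
```

```text
ee_rot: [-2.55, -1.829, 0.003]
force: [-0.3, -0.3, -0.5]
width: 0.643
gripper_force: 60.0
pos [ 0.5352 -0.2931  0.1822] closing -18.7 tilt 0.21 j7 -0.09 F [-0.3 -0.3 -0.5] w 59.2 gf 60.0 t 24.6
turn units -0.03 (other way 44.97) | after turn: x 0.05 y 0.03 | z 1.43 (other way: x,y negated)
```

```bash
python3 -m creep '[[0,0,0.3,0,0.3],[0,0,0.3,0,0.3],[0,0,0.2,0,0.3],[0,0,0,0,0.3]]' | tail -4
python3 plan.py .537 -.2915 .093 -18.6
```

```text
ee_rot: [-2.552, -1.83, 0.001]
force: [-0.4, -0.0, -1.8]
width: 0.645
gripper_force: 60.0
pos [ 0.5359 -0.2936  0.1515] closing -18.7 tilt 0.08 j7 -0.1 F [-0.4 -0.  -1.8] w 59.3 gf 60.0 t 25.1
turn units -0.03 (other way 44.97) | after turn: x 0.06 y 0.01 | z 1.46 (other way: x,y negated)
```

```bash
python3 -m creep '[[0.04,0,0.25,0,0.3],[0.01,0,0.25,0,0.3],[0,0,0.25,0,0.3],[0,0,0.25,0,0.3],[0,0,0.25,0,0.3],[0,0,0.2,0,0.3],[0,0,0,0,0.3],[0,0,0,0,0.3]]' | tail -4
python3 plan.py .537 -.2915 .093 -18.6
```

```text
ee_rot: [2.552, 1.83, 0.002]
force: [1.2, 1.2, 7.9]
width: 0.646
gripper_force: 60.0
pos [ 0.5381 -0.2916  0.0949] closing -18.7 tilt 0.11 j7 -0.14 F [1.2 1.2 7.9] w 59.5 gf 60.0 t 26.1
turn units -0.03 (other way 44.97) | after turn: x -0.01 y -0.03 | z 0.05 (other way: x,y negated)
```

```bash
python3 -m creep '[[0,0,0.08,0,0.3],[0,0,0,0,0.3],[0,0,0,0,0.85],[0,0,0,0,0.85],[0,0,0,0,0.85],[0,0,-0.5,0,0.85],[0,0,-1,0,0.85],[0,0,-1,0,0.85],[0,0,-1,0,0.85],[0,0,0,0,0.85]]' | tail -4
python3 plan.py .6362 .2555 .15 17.8
cat > chk.py <<'E'
from m import *
im=grab('scene');P=cloud(im)
c=np.array([.5367,-.291]);a=np.deg2rad(71.4);r=P[...,:2]-c
lx=r@[np.cos(a),np.sin(a)];ly=r@[-np.sin(a),np.cos(a)]
for l in range(-65,66,10):
    k=(abs(lx-l/1000)<.005)&(abs(ly)<.02)&(P[...,2]>.08)&(P[...,2]<.15);print(l,np.round(np.median(P[k][:,2])*1000,1) if k.any() else None,k.sum(),end=' | ')
cv2.imwrite('pics/w%d.png'%int(im['z_map'].sum()),cv2.resize(im['pixels'][190:285,150:255],None,fx=5,fy=5))
E
python3 chk.py; ls -t pics|head -1
```

```text
ee_rot: [2.549, 1.827, 0.004]
force: [-0.6, 0.3, -0.5]
width: 0.85
gripper_force: 0.0
pos [ 0.5387 -0.2924  0.2344] closing -18.7 tilt 0.34 j7 -0.07 F [-0.6  0.3 -0.5] w 78.2 gf 0.0 t 27.35
turn units -9.13 (other way 35.87) | after turn: x 12.30 y 6.51 | z 2.11 (other way: x,y negated)
-65 143.0 18 | -55 127.5 53 | -45 116.8 44 | -35 116.7 43 | -25 116.5 40 | -15 116.3 44 | -5 116.5 41 | 5 116.2 43 | 15 115.4 49 | 25 114.7 42 | 35 115.8 10 | 45 None 0 | 55 86.4 7 | 65 99.1 21 | w341087.png
```

B is latched and level at 115 mm. Now packer A.

```bash
python3 -m creep '[[0,0,0,-1,0.9],[0,0,0,-1,0.9],[0,0,0,-1,0.9],[0,0,0,-1,0.9],[0,0,0,-1,0.9],[0,0,0,-1,0.9],[0,0,0,-1,0.9],[0,0,0,-1,0.9],[0,0,0,-1,0.9],[0,0,0,-0.13,0.9]]' | tail -4
python3 -m creep '[[0.9,0.5,0,0,0.9],[0.95,0.55,0,0,0.9],[0.95,0.55,0,0,0.9],[0.95,0.55,0,0,0.9],[0.95,0.55,0,0,0.9],[0.95,0.55,0,0,0.9],[0.95,0.5,0,0,0.9],[0.95,0.5,0,0,0.9],[0.95,0.5,0,0,0.9],[0.95,0.5,0,0,0.9],[0.95,0.5,0,0,0.9],[0,0,0,0,0.9]]' | tail -4
python3 plan.py .6362 .2555 .01 17.8
```

```text
ee_rot: [-1.85, -2.536, 0.001]
force: [-0.8, 0.5, 0.2]
width: 0.896
gripper_force: 0.0
ee_rot: [-1.844, -2.54, -0.001]
force: [-0.7, 0.2, 0.7]
width: 0.903
gripper_force: 0.0
pos [0.6277 0.1794 0.2301] closing 18.1 tilt 0.17 j7 -0.3 F [-0.7  0.2  0.7] w 83.0 gf 0.0 t 30.15
turn units 0.07 (other way -44.93) | after turn: x 1.75 y 0.78 | z 5.50 (other way: x,y negated)
```

```bash
python3 -m creep '[[0.9,0.4,0.3,0.07,0.9],[0.85,0.38,0.8,0,0.9],[0,0,1,0,0.9],[0,0,1,0,0.9],[0,0,0.8,0,0.9],[0,0,0,0,0.9]]' | tail -4
python3 plan.py .6362 .2555 .008 17.8
```

```text
ee_rot: [-1.858, -2.531, 0.009]
force: [-0.5, -0.1, 1.2]
width: 0.9
gripper_force: 0.0
pos [0.6356 0.2483 0.0718] closing 17.4 tilt 0.36 j7 -0.48 F [-0.5 -0.1  1.2] w 82.8 gf 0.0 t 30.9
turn units -0.09 (other way 44.91) | after turn: x 0.17 y 0.07 | z 1.60 (other way: x,y negated)
```

```bash
python3 -m creep '[[0.1,0.07,0.6,-0.09,0.9],[0,0,0.5,0,0.9],[0,0,0.25,0,0.9],[0,0,0.1,0,0.9],[0,0,0.05,0,0.9],[0,0,0,0,0.9],[0,0,0,0,0.3],[0,0,0,0,0.3],[0,0,0,0,0.3],[0,0,0,0,0.3],[0,0,0,0,0.3]]' 60| tail -4
python3 plan.py .6362 .2555 .01 17.8
python3 -m creep '[[0,0,-0.8,0,0.3],[0,0,-1,0,0.3],[0,0,-1,1,0.3],[0,0,-1,1,0.3],[0,0,-1,1,0.3],[0,0,-0.8,1,0.3],[0,0,0,1,0.3],[0,0,0,1,0.3],[0,0,0,1,0.3],[0,0,0,1,0.3],[0,0,0,1,0.3],[0,0,0,0.1,0.3]]' | tail -4
python3 plan.py .537 -.2915 .235 -18.6
```

```text
ee_rot: [-1.849, -2.54, 0.0]
force: [-1.6, -1.2, 3.8]
width: 0.643
gripper_force: 60.0
pos [0.6387 0.2554 0.0152] closing 17.9 tilt 0.02 j7 -0.51 F [-1.6 -1.2  3.8] w 59.1 gf 60.0 t 32.275
turn units 0.02 (other way -44.98) | after turn: x 0.02 y -0.06 | z 0.13 (other way: x,y negated)
ee_rot: [2.55, 1.835, -0.001]
force: [0.3, 0.4, -1.7]
width: 0.638
gripper_force: 60.0
pos [0.6388 0.2554 0.2387] closing -18.5 tilt 0.02 j7 -0.97 F [ 0.3  0.4 -1.7] w 58.7 gf 60.0 t 33.775
turn units 0.02 (other way -44.98) | after turn: x -13.77 y 1.95 | z 0.09 (other way: x,y negated)
```

```bash
python3 -m creep '[[-0.6,0.1,0,0,0.3],[-0.95,0.13,0,0,0.3],[-0.95,0.13,0,0,0.3],[-0.95,0.13,0,0,0.3],[-0.95,0.13,0,0,0.3],[-0.95,0.13,0,0,0.3],[-0.95,0.13,0,0,0.3],[-0.95,0.13,0,0,0.3],[-0.95,0.13,0,0,0.3],[-0.95,0.13,0,0,0.3],[-0.95,0.13,0,0,0.3],[-0.95,0.13,0,0,0.3]]' | tail -4
python3 -m creep '[[-0.9,0.13,0,0,0.3],[-0.6,0.13,0,0,0.3],[-0.3,0,0,0,0.3],[0,0,0,0,0.3],[0,0,0,0,0.3]]' | tail -4
python3 plan.py .537 -.2915 .18 -18.6
```

```text
ee_rot: [2.549, 1.835, -0.001]
force: [0.5, 0.2, -1.6]
width: 0.639
gripper_force: 60.0
ee_rot: [-2.548, -1.837, -0.001]
force: [-0.0, 0.1, -1.6]
width: 0.64
gripper_force: 60.0
pos [ 0.5437 -0.2533  0.2392] closing -18.4 tilt 0.04 j7 -0.11 F [-0.   0.1 -1.6] w 58.8 gf 60.0 t 35.9
turn units 0.05 (other way -44.95) | after turn: x -0.96 y 0.15 | z 1.48 (other way: x,y negated)
```

```bash
python3 -m creep '[[-0.5,0.1,0,0.05,0.3],[-0.46,0.05,0,0,0.3],[0,0,0,0,0.3],[0,0,0.2,0,0.3],[0,0,0.4,0,0.3],[0,0,0.3,0,0.3],[0,0,0,0,0.3]]' | tail -4
python3 plan.py .537 -.2915 .155 -18.6
python3 chk.py; cp pics/$(ls -t pics|head -1) pics/last.png
```

```text
ee_rot: [-2.551, -1.83, 0.002]
force: [0.8, -0.3, -1.0]
width: 0.641
gripper_force: 60.0
pos [ 0.5361 -0.2924  0.2015] closing -18.7 tilt 0.16 j7 -0.06 F [ 0.8 -0.3 -1. ] w 59.0 gf 60.0 t 36.775
turn units -0.02 (other way 44.98) | after turn: x 0.03 y 0.02 | z 1.16 (other way: x,y negated)
-65 143.9 18 | -55 128.0 52 | -45 116.3 49 | -35 116.1 43 | -25 116.6 46 | -15 116.7 44 | -5 116.5 42 | 5 116.6 44 | 15 116.0 51 | 25 114.4 44 | 35 115.9 11 | 45 None 0 | 55 87.0 7 | 65 99.6 23 |
```

View pics/last.png

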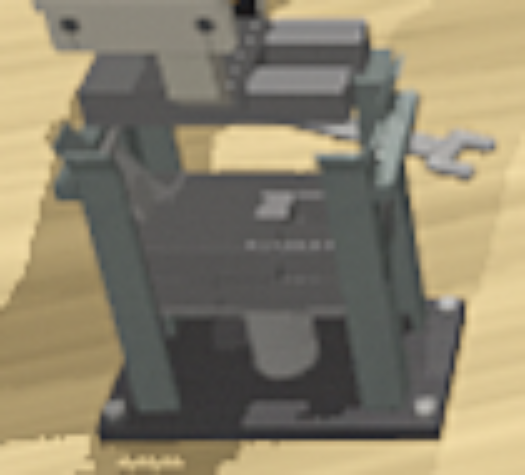

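Two packers are held in the dispenser (about (240,250)), and the third sits level, just above the lips. I'll lower and press.

```bash
python3 -m creep '[[0.03,0.01,0.2,0,0.3],[0,0,0.3,0,0.3],[0,0,0.3,0,0.3],[0,0,0.3,0,0.3],[0,0,0,0,0.3]]' | tail -4
python3 plan.py .537 -.2915 .098 -18.6
```

```text
ee_rot: [-2.552, -1.829, 0.002]
force: [0.5, -0.5, -1.0]
width: 0.637
gripper_force: 60.0
pos [ 0.5368 -0.2918  0.1577] closing -18.7 tilt 0.13 j7 -0.08 F [ 0.5 -0.5 -1. ] w 58.6 gf 60.0 t 37.45
turn units -0.03 (other way 44.97) | after turn: x 0.01 y 0.00 | z 1.49 (other way: x,y negated)
```

```bash
python3 -m creep '[[0.02,0,0.25,0,0.3],[0.02,0,0.25,0,0.3],[0,0,0.25,0,0.3],[0,0,0.25,0,0.3],[0,0,0.2,0,0.3],[0,0,0.15,0,0.3],[0,0,0.1,0,0.3],[0,0,0,0,0.3],[0,0,0,0,0.3]]' | tail -4
python3 plan.py .537 -.2915 .097 -18.6
```

```text
ee_rot: [2.551, 1.828, 0.0]
force: [-2.3, -1.8, 10.2]
width: 0.64
gripper_force: 60.0
pos [ 0.5388 -0.2918  0.1025] closing -18.8 tilt 0.18 j7 -0.11 F [-2.3 -1.8 10.2] w 58.8 gf 60.0 t 38.575
turn units -0.04 (other way 44.96) | after turn: x -0.01 y -0.05 | z 0.14 (other way: x,y negated)
```

```bash
python3 -m creep '[[0,0,0.1,0,0.3],[0,0,0.08,0,0.3],[0,0,0,0,0.3],[0,0,0,0,0.3]]' | tail -4
python3 plan.py .537 -.2915 .097 -18.6
python3 -m creep '[[0,0,0,0,0.85],[0,0,0,0,0.85],[0,0,0,0,0.85],[0,0,-0.5,0,0.85],[0,0,-1,0,0.85],[0,0,-1,0,0.85],[0,0,-1,0,0.85],[0,0,-1,0,0.85],[0,0,0,0,0.85],[0,0,0,0,0.85]]' | tail -4
python3 chk.py; cp pics/$(ls -t pics|head -1) pics/last2.png
```

```text
ee_rot: [2.551, 1.828, 0.0]
force: [-3.2, -2.5, 10.9]
width: 0.637
gripper_force: 60.0
pos [ 0.5388 -0.2918  0.0954] closing -18.8 tilt 0.18 j7 -0.11 F [-3.2 -2.5 10.9] w 58.6 gf 60.0 t 39.075
turn units -0.04 (other way 44.96) | after turn: x -0.01 y -0.05 | z -0.04 (other way: x,y negated)
ee_rot: [-2.553, -1.83, 0.001]
force: [0.3, 0.3, -0.7]
width: 0.852
gripper_force: 0.0
-65 143.8 18 | -55 127.5 49 | -45 117.0 50 | -35 116.4 41 | -25 116.6 43 | -15 116.7 43 | -5 116.8 43 | 5 116.3 42 | 15 116.2 53 | 25 115.0 42 | 35 116.0 9 | 45 None 0 | 55 96.6 6 | 65 99.8 28 |
```

View pics/last2.png

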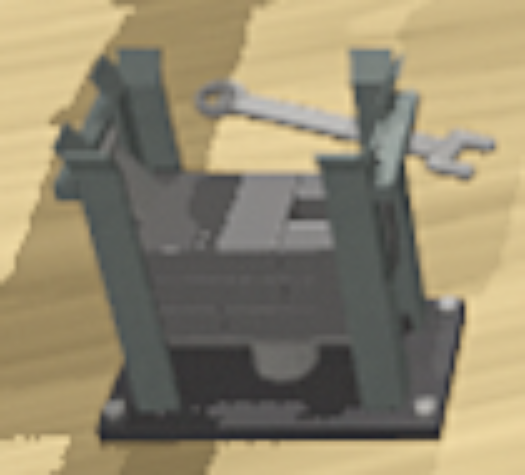

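The picture shows three packers stacked level (about x 150–350, y 250–340), with the top at 115 mm and the gripper clear above. Handing in.

```bash
python3 -c "
from cell import sign_off;print(sign_off())"
```

```text
the job is handed in; nothing more can be done
None
```

Both long packers are loaded on top of the stock packer and held by the catches at 115 mm, and I left the short packer and the bearing alone; the stock packer was lying crosswise and unlatched, so I first took it out, turned it and latched it in.

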